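# Mirror the decorating row for a left-handed potter

### The arm

A 6-joint arm with a two-finger parallel gripper is mounted at the origin on a cart in front of the work surface, level with it; the furniture and walls round the work are solid. World frame = base frame: x ahead of the robot, y to its left, z up, the work surface at z = 0. Lengths are in m, angles in degrees, forces in N, time in s.
With the tool pointing down it reaches from about 0.25 to 0.725 m from the base axis. Payload 9.7 kg.
Tool frame: the origin (TCP) lies midway between the tips of the shut fingers; the grasp point (between the pads) lies 19 mm behind it; z points along the fingers, y is the line along which they close (so a half turn about z gives the same grasp; the last joint's range is limited). The gripper opens to 85 mm and grips with 20 to 120 N. Pads are 22 mm wide; open, the fingers measure 114 mm over their backs; the gripper's body (76 mm by 85 mm) begins 54 mm behind the grasp point. The pads swing forward as they close: fully open they stand 13 mm farther back than shut.
Start: joints at [65.604, 4.979, 10.078, 95.1, 0, 90], TCP at [0.227, 0.501, 0.231] pointing down, gripper open.
Joint ranges: [-179.16, 179.16], [-48.56, 103.87], [-65.8, 70.77], [-126.05, 130.52], [-82.76, 87.17], [-180, 180]. Speed limits (degrees/s): [127.2, 127.2, 147.25, 180, 180, 180].

### API

Orientations are given as [roll, pitch, yaw] about the fixed x, y, z axes, in that order (R = Rz(yaw) Ry(pitch) Rx(roll)).
In Python, from workcell import bot gives the robot as it stands.
- The arm moves only by the shell command python3 -m crank 'ROWS' [FORCE]. ROWS is JSON, a list of rows, each an object with "gripper": the finger opening in mm, from 0 to 85.4; "travel": the shift along the tool's x, y, z in mm, a list of three; "twist": the turn, a rotation vector about the tool's x, y, z in rad, a list of three. In form: [{"gripper": gripper, "travel": [tx, ty, tz], "twist": [rx, ry, rz]}, ...]. A call has 1 to 12 rows; each row shifts and turns the commanded pose from where the row before left it, along the tool's axes as they then stand; what a row does not reach is not made up. A row lasts 1/8 s, in which the tool goes at most 62.5 mm and 10.7 degrees, less where a joint would pass 70% of its speed; a pose out of reach is approached as far as the arm can. A call is refused whole if a number of a shift passes 62.5 or a number of a turn 0.188, either way. A call with a gripper value outside its range is refused whole. The fingers move at their own pace and stop on an object; FORCE is the grip in N (left out, the last holds). Time passes only in rows, so rows that do not move let the fingers close. It gives the time, the measured TCP pose, the force, the opening and the grip force at its end, in the units of the state.
- bot.get_obs(): the state, without advancing time (a new reading comes with each control period).
- bot.camera(name): name is "scene" or "side" or "wrist"; returns the picture (480x640x3 uint8, red, green, blue); there is no depth.
- bot.calibration(name): a dict with "vfov" (degrees; the focal length in pixels is half the picture's height over the tangent of half this angle, whatever the lens; pixels are square), "cx", "cy" (the principal point, pixels), "camera_from_world" (4x4, takes a point from world to camera coordinates). Camera axes: x right, y down, z forward; pixel columns grow to the right and rows downward; lengths in m; the calibration is good to about 2 mm. A picture is of the moment at which its call begins: read the wrist's pose just before it. calibration takes no time and is no camera call; for the wrist camera it gives the pose at the moment of the call.
- bot.job_done(): hands the job in; it is judged then, once.
The state is a dict: "time": time; "q": joint angles; "qd": joint speeds; "joint_efforts": joint torques, N m; "ee_pos": TCP position; "tcp_rot": TCP orientation; "wrist_force": force on the tool from outside, world axes, zero at the start; "torque": the same for the moment, N m; "opening": finger opening in m; "grasp_force": force on a finger pad.
Only numpy, scipy, OpenCV 4.12 (cv2) and the standard library are available. Lean on these libraries where they do the work, as an engineer would, in place of code of your own. Each camera call takes 0.05 s, during which the arm holds its last target. There are 200 camera calls.

### The job

A left-handed potter takes over the bench: move the stamp, the glaze jar, the slip trailer and the tape roll from the full rack to the empty rack in reverse order, so that the thing that stood leftmost ends in the rightmost bay, the second from the left in the second from the right, and so on. Set each one down upright in the middle of its bay, on the cork disc (the tape roll lying flat, as it lay), and let go.

Things in the scene. Friction and masses are not known exactly. Their poses are not given: they have to be found in the camera images.
- rack_from: The full rack: fixed dark wooden board, 96 mm deep (own x), 392 mm long (own y), with 20 mm high end cheeks; carries four pale insert plates in a row, at own y = +135, +45, -45, -135 mm (left to right), x = 0. Origin: centre of its underside, on the table. z up, y along the row to the robot's left, x away from the robot (yaw within 0.12 rad). It is the nearer or the farther rack.
- rack_to: The empty rack: fixed pale board, 96 mm deep (own x), 376 long (own y), 14 thick. Bays marked by flush 72 mm cork discs at own y = +135, +45, -45, -135 mm, x = 0; things stand there 14 mm above the table. Ridges 5 wide, 4 high at y = 0, +-90, +-180 mm. Origin: centre of its underside, on the table. z up, y along the row to the robot's left, x away from the robot (yaw within 0.12 rad).
- stamp: Small turned wooden stamp, upright, 60 mm high, the slenderest thing on the racks: foot 26 mm in diameter up to 24 mm high, above it a stem up to 20 mm thick with a slight waist, to grip 35 to 55 mm above its foot. About 30 g. Origin: centre of its underside, z up.
- jar: Small round screw-top glaze test jar, upright, 49 mm in diameter, 64 mm high; its cap is 45 mm in diameter from 52 mm up to the flat top. Can be gripped across the upper body and cap, from 40 to 60 mm above its foot. About 90 g; cap fixed. Origin: centre of its underside, z up.
- trailer: Slip trailer: rigid bulb 54 mm in diameter and 60 mm high, standing upright on its flat foot, with a slim pale nozzle on top that runs from 60 to 100 mm above the foot. The nozzle is about 16 mm thick at its root and tapers upward; from above it can be gripped by the nozzle 65 to 85 mm above its foot. About 60 g. Origin: centre of its underside, z up.
- tape: Low ring, a roll of paper tape lying flat: 64 mm outside diameter, about 38 mm across the hole, wall about 13 mm thick, 24 mm high. Can be gripped across the outside, or by one side of its wall. About 50 g. Origin: centre of its underside (on the hole's axis), z up.
- insert_stamp: Square pale wooden plate, 84 x 84 x 6 mm, fixed on rack_from, axes parallel to the rack's; on it a round rim, 3 mm high, 4 mm thick, 32 mm inside, in which the stamp stands at the start, its foot 14 mm above the table. Marks the stamp's start place in the row. Origin: centre of its underside, 8 mm above the table.
- insert_jar: Square pale wooden plate, 84 x 84 x 6 mm, fixed on rack_from, axes parallel to the rack's; on it a round rim, 3 mm high, 4 mm thick, 55 mm inside, in which the jar stands at the start, its foot 14 mm above the table. Marks the jar's start place in the row. Origin: centre of its underside, 8 mm above the table.
- insert_trailer: Square pale wooden plate, 84 x 84 x 6 mm, fixed on rack_from, axes parallel to the rack's; on it a round rim, 3 mm high, 4 mm thick, 60 mm inside, in which the slip trailer stands at the start, its foot 14 mm above the table. Marks the slip trailer's start place in the row. Origin: centre of its underside, 8 mm above the table.
- insert_tape: Square pale wooden plate, 84 x 84 x 6 mm, fixed on rack_from, axes parallel to the rack's; on it a round rim, 3 mm high, 4 mm thick, 70 mm inside, in which the tape roll stands at the start, its foot 14 mm above the table. Marks the tape roll's start place in the row. Origin: centre of its underside, 8 mm above the table.
Mind the look-alikes: they are no part of the job. What is shaped like the tape but green or red is not meant.

How it is judged (in metres and radians):
At the end, for the whole second after the job is handed in: Each thing is in the mirrored bay of rack_to (start places are shown by the insert plates), its middle within 13 mm of the bay's along and across the rack, its foot within 4 mm of the bay surface, upright within 0.12 rad (tape roll flat), released and at rest (((y of insert_stamp in the frame of rack_from between 0.115 and 0.155 m and y of stamp in the frame of rack_to between -0.148 and -0.122 m) or (y of insert_stamp in the frame of rack_from between 0.025 and 0.065 m and y of stamp in the frame of rack_to between -0.058 and -0.032 m) or (y of insert_stamp in the frame of rack_from between -0.065 and -0.025 m and y of stamp in the frame of rack_to between 0.032 and 0.058 m) or (y of insert_stamp in the frame of rack_from between -0.155 and -0.115 m and y of stamp in the frame of rack_to between 0.122 and 0.148 m)) and x of stamp in the frame of rack_to between -0.013 and 0.013 m and z of stamp in the frame of rack_to between 0.01 and 0.018 m and angle between each of stamp, jar, trailer, tape's own z axis and vertical below 0.12 rad and linear speed of each of stamp, jar, trailer, tape below 0.01 m/s and angular speed of each of stamp, jar, trailer, tape below 0.2 rad/s and ((y of insert_jar in the frame of rack_from between 0.115 and 0.155 m and y of jar in the frame of rack_to between -0.148 and -0.122 m) or (y of insert_jar in the frame of rack_from between 0.025 and 0.065 m and y of jar in the frame of rack_to between -0.058 and -0.032 m) or (y of insert_jar in the frame of rack_from between -0.065 and -0.025 m and y of jar in the frame of rack_to between 0.032 and 0.058 m) or (y of insert_jar in the frame of rack_from between -0.155 and -0.115 m and y of jar in the frame of rack_to between 0.122 and 0.148 m)) and x of jar in the frame of rack_to between -0.013 and 0.013 m and z of jar in the frame of rack_to between 0.01 and 0.018 m and ((y of insert_trailer in the frame of rack_from between 0.115 and 0.155 m and y of trailer in the frame of rack_to between -0.148 and -0.122 m) or (y of insert_trailer in the frame of rack_from between 0.025 and 0.065 m and y of trailer in the frame of rack_to between -0.058 and -0.032 m) or (y of insert_trailer in the frame of rack_from between -0.065 and -0.025 m and y of trailer in the frame of rack_to between 0.032 and 0.058 m) or (y of insert_trailer in the frame of rack_from between -0.155 and -0.115 m and y of trailer in the frame of rack_to between 0.122 and 0.148 m)) and x of trailer in the frame of rack_to between -0.013 and 0.013 m and z of trailer in the frame of rack_to between 0.01 and 0.018 m and ((y of insert_tape in the frame of rack_from between 0.115 and 0.155 m and y of tape in the frame of rack_to between -0.148 and -0.122 m) or (y of insert_tape in the frame of rack_from between 0.025 and 0.065 m and y of tape in the frame of rack_to between -0.058 and -0.032 m) or (y of insert_tape in the frame of rack_from between -0.065 and -0.025 m and y of tape in the frame of rack_to between 0.032 and 0.058 m) or (y of insert_tape in the frame of rack_from between -0.155 and -0.115 m and y of tape in the frame of rack_to between 0.122 and 0.148 m)) and x of tape in the frame of rack_to between -0.013 and 0.013 m and z of tape in the frame of rack_to between 0.01 and 0.018 m); the robot touches nothing.
It also fails if it takes over 93 s, if anything falls off the work surface, if the arm or the gripper's body presses on something with over 40 N, if the wrist force passes 120 N, or if a joint passes its speed limit or range.

## Working session

There is one attempt and no reset: what is moved stays moved. The work goes in short steps, Python scripts to look and compute and a shell command to move; the robot and the scene stay as the last step left them, time stands still between calls to the robot, and variables do not carry over. Pictures are saved under pics/ and viewed, at most 14 in all, crops included, and the job is handed in when it is done.

```bash
mkdir -p pics; ls; python3 - <<'E'
from workcell import bot
import cv2,numpy as np
for n in ("scene","side"):
    im=bot.camera(n); cv2.imwrite(f"pics/{n}0.png",im[:,:,::-1]); c=bot.calibration(n); print(n,c['vfov'],c['cx'],c['cy']); print(np.round(c['camera_from_world'],3))
o=bot.get_obs(); print(o)
E
```

```text
pics
scene 46.307817797045736 321.4059342675248 244.75567945309956
[[ 0.9   -0.436  0.025 -0.457]
 [-0.152 -0.365 -0.918  0.141]
 [ 0.409  0.823 -0.395  0.742]
 [ 0.     0.     0.     1.   ]]
side 46.515590013988586 327.06532194763935 240.60779844509395
[[ 1.     0.018 -0.002 -0.532]
 [ 0.009 -0.616 -0.788  0.05 ]
 [-0.016  0.787 -0.616  0.982]
 [ 0.     0.     0.     1.   ]]
{'time': 0.1, 'q': array([ 6.56028851e+01,  5.00789069e+00,  1.00395419e+01,  9.50999394e+01,
       -8.53648211e-04,  9.00015155e+01]), 'qd': array([ 0.04279053, -0.14706397,  0.10827783,  0.08251374,  0.07649623,
       -0.08771536]), 'joint_efforts': array([-5.54999096e-04, -5.21562624e+01,  4.65653622e+01,  1.60136854e-02,
       -3.42194062e-05,  6.70863130e-06]), 'ee_pos': array([0.22710127, 0.5006987 , 0.23065943]), 'tcp_rot': array([-1.79931712e+02,  8.55453819e-04,  1.55601371e+02]), 'wrist_force': array([ 0.16630298,  0.34644935, -0.04285966]), 'torque': array([ 0.00758832,  0.01204411, -0.02138656]), 'grasp_force': 0.0, 'opening': 0.08558044069745856}
```

View pics/scene0.png

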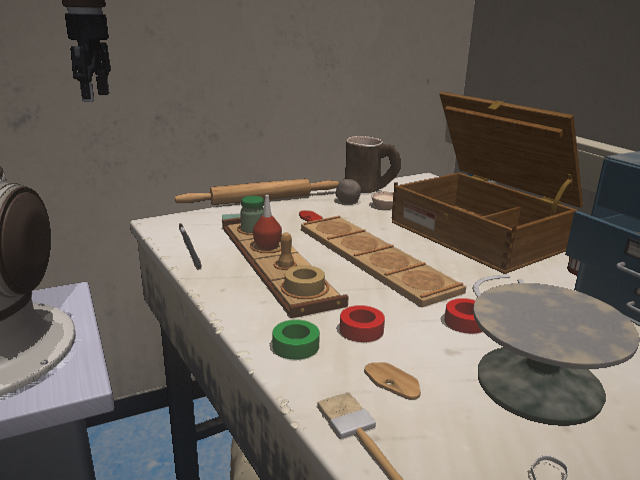

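View pics/side0.png

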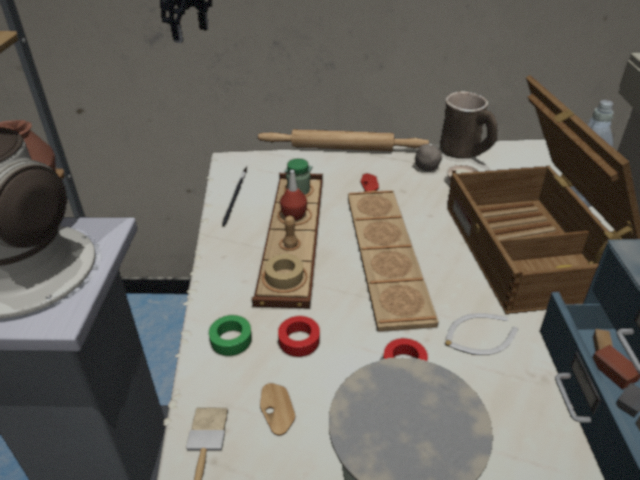

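The side view shows the full rack (nearer) holding, from left to right, jar (298,175), trailer (293,203), stamp (291,232) and tan tape (285,273). The empty rack runs from (373,193) to (408,325).

Things that could be taken for the tape: green ring (230,335), red rings (299,336) and (405,352). The tan ring at (285,273) is the only one on the rack, so that's my choice.

```bash
cat > h.py <<'E'
from workcell import bot
import cv2,numpy as np
def ray(c,p,z):
    f=240/np.tan(np.radians(c['vfov']/2)); M=np.array(c['camera_from_world']); R,t=M[:3,:3],M[:3,3]
    d=R.T@np.array([(p[0]-c['cx'])/f,(p[1]-c['cy'])/f,1]); o=-R.T@t
    return o+d*(z-o[2])/d[2]
def proj(c,P):
    f=240/np.tan(np.radians(c['vfov']/2)); M=np.array(c['camera_from_world']); q=M[:3,:3]@np.array(P)+M[:3,3]
    return f*q[:2]/q[2]+[c['cx'],c['cy']]
E
python3 - <<'E'
from h import *
im=cv2.imread("pics/side0.png"); cr=im[140:370,200:450]
cv2.imwrite("pics/sc1.png",cv2.resize(cr,None,fx=2.6,fy=2.6,interpolation=cv2.INTER_CUBIC))
for n,pts in (("side",[(349,194),(396,190),(437,323),(378,328)]),("scene",[(302,222),(334,217),(464,289),(421,300)])):
    c=bot.calibration(n); P=np.array([ray(c,p,.014) for p in pts])[:,:2]; print(n,P.round(3).tolist(),P.mean(0).round(4), np.linalg.norm(np.roll(P,-1,0)-P,axis=1).round(3))
for n,d in (("side",dict(jar=(299,163,.078),trailer=(291,170,.114),stamp=(291,219,.074),tape=(285,268,.038))),("scene",dict(jar=(253,200,.078),trailer=(267,197,.114),stamp=(286,235,.074),tape=(305,276,.038)))):
    for k,v in d.items(): print(n,k,ray(bot.calibration(n),v[:2],v[2]).round(3))
c=bot.calibration('wrist'); M=np.array(c['camera_from_world']); print(c['vfov'],c['cx'],c['cy'],M.round(3),(-M[:3,:3].T@M[:3,3]).round(3))
E
```

```text
side [[0.573, 0.226], [0.67, 0.243], [0.703, -0.132], [0.612, -0.144]] [0.6397 0.0483] [0.099 0.376 0.092 0.372]
scene [[0.578, 0.239], [0.654, 0.241], [0.698, -0.137], [0.612, -0.14]] [0.6358 0.0508] [0.076 0.38  0.086 0.38 ]
side jar [0.472 0.24  0.078]
side trailer [0.463 0.152 0.114]
side stamp [0.468 0.054 0.074]
side tape [ 0.463 -0.034  0.038]
scene jar [0.47  0.233 0.078]
scene trailer [0.464 0.139 0.114]
scene stamp [0.464 0.051 0.074]
scene tape [ 0.46  -0.037  0.038]
58.917516291684905 323.85494800411146 242.8446897143953 [[ 0.413  0.911 -0.001 -0.549]
 [ 0.866 -0.392  0.31  -0.04 ]
 [ 0.282 -0.128 -0.951  0.38 ]
 [ 0.     0.     0.     1.   ]] [0.154 0.533 0.374]
```

View pics/sc1.png

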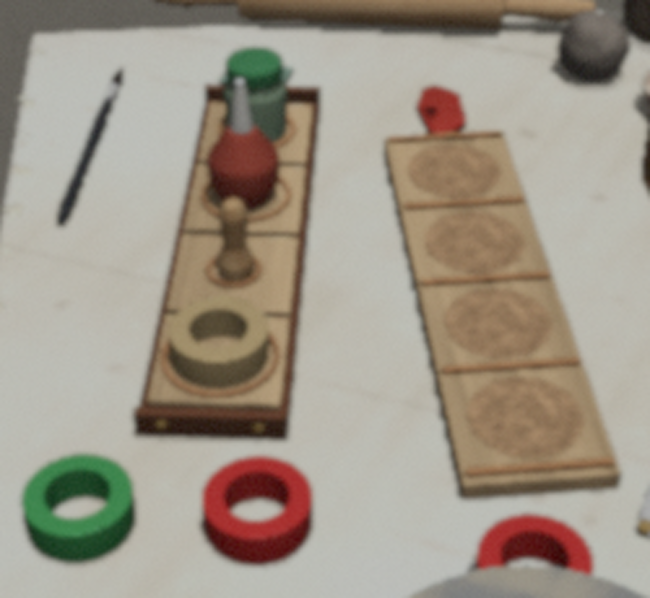

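The close crop confirms the order jar (crop 255,90), trailer (243,170), stamp (233,240), tan tape (218,340). It also shows the empty rack at right, clear. Next I turn the tool to yaw 90 so the fingers close along world x, then go over the gap between the racks.

```bash
python3 -m crank '[{"gripper":85,"travel":[0,0,0],"twist":[0,0,0.18]},{"gripper":85,"travel":[0,0,0],"twist":[0,0,0.18]},{"gripper":85,"travel":[0,0,0],"twist":[0,0,0.18]},{"gripper":85,"travel":[0,0,0],"twist":[0,0,0.18]},{"gripper":85,"travel":[0,0,0],"twist":[0,0,0.18]},{"gripper":85,"travel":[0,0,0],"twist":[0,0,0.18]},{"gripper":85,"travel":[0,0,0],"twist":[0,0,0.065]}]' 40
python3 -m crank '[{"gripper":85,"travel":[-36,32,-6],"twist":[0,0,0]},{"gripper":85,"travel":[-36,32,-6],"twist":[0,0,0]},{"gripper":85,"travel":[-36,32,-6],"twist":[0,0,0]},{"gripper":85,"travel":[-36,32,-6],"twist":[0,0,0]},{"gripper":85,"travel":[-36,32,-6],"twist":[0,0,0]},{"gripper":85,"travel":[-36,32,-6],"twist":[0,0,0]},{"gripper":85,"travel":[-36,32,-6],"twist":[0,0,0]},{"gripper":85,"travel":[-36,32,-6],"twist":[0,0,0]},{"gripper":85,"travel":[-36,32,-6],"twist":[0,0,0]},{"gripper":85,"travel":[-36,32,-6],"twist":[0,0,0]},{"gripper":85,"travel":[0,0,0],"twist":[0,0,0]},{"gripper":85,"travel":[0,0,0],"twist":[0,0,0]}]' 40
python3 - <<'E'
from h import *
import pickle
c=bot.calibration('wrist'); im=bot.camera('wrist'); pickle.dump((c,im),open('w1.pkl','wb'))
cv2.imwrite("pics/w1.png",im[:,:,::-1])
E
```

```text
time: 0.98
ee_pos: [0.2271, 0.5008, 0.2309]
tcp_rot: [-180.0, 0.0, 89.8]
wrist_force: [0.2, 0.5, 1.3]
opening: 0.085
grasp_force: 0.0
time: 2.48
ee_pos: [0.547, 0.1409, 0.2908]
tcp_rot: [-179.9, 0.0, 90.0]
wrist_force: [-0.7, 0.8, -0.3]
opening: 0.0851
grasp_force: 0.0
```

View pics/w1.png

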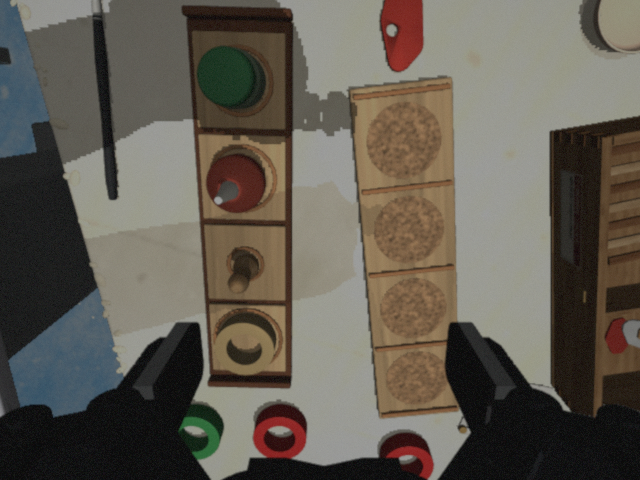

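The wrist view shows the whole full rack: jar cap (226,77), trailer tip (218,199), stamp top (238,283), tape (245,346). The empty bays' cork discs are at (404,140), (408,229), (413,308), (415,378).

```bash
python3 - <<'E'
from h import *
import pickle
c,im=pickle.load(open('w1.pkl','rb'))
hsv=cv2.cvtColor(im,cv2.COLOR_RGB2HSV)
D=np.array([ray(c,p,.014)[:2] for p in [(404,140),(408.5,229),(413,308),(415,378)]]); print('discs',D.round(4).tolist(),np.linalg.norm(np.diff(D,axis=0),axis=1).round(4))
C=np.array([ray(c,p,.014)[:2] for p in [(350,88),(452,78),(457,408),(380,414)]]); print('corners',C.round(4).tolist(),C.mean(0),np.linalg.norm(np.roll(C,-1,0)-C,axis=1).round(3))
for k,p,z in (('jar',(226,77),.078),('trailer',(218,199),.114),('stamp',(238,283),.074),('tape',(244.5,346),.038)): print(k,ray(c,p,z).round(4))
for k,p in (('rimjar',(238,77)),('rimtrailer',(243,177)),('rimstamp',(245,263)),('rimtape',(248,337))): print(k,ray(c,p,.017).round(4))
E
python3 - <<'E'
import cv2
im=cv2.imread('pics/w1.png'); cv2.imwrite('pics/w1c.png',cv2.resize(im[0:400,175:475],None,fx=2,fy=1.5,interpolation=cv2.INTER_CUBIC))
E
```

```text
discs [[0.6229, 0.1876], [0.6327, 0.0984], [0.6432, 0.0085], [0.6513, -0.0813]] [0.0897 0.0905 0.0901]
corners [[0.57, 0.2346], [0.6639, 0.2433], [0.704, -0.1231], [0.6128, -0.1318]] [0.63767921 0.05577168] [0.094 0.369 0.092 0.369]
jar [0.4693 0.2405 0.078 ]
trailer [0.4648 0.1512 0.114 ]
stamp [0.4669 0.0641 0.074 ]
tape [ 0.4613 -0.0242  0.038 ]
rimjar [0.4671 0.244  0.017 ]
rimtrailer [0.4663 0.1524 0.017 ]
rimstamp [0.4631 0.0621 0.017 ]
rimtape [ 0.4614 -0.0258  0.017 ]
```

```bash
python3 -m crank '[{"gripper":85,"travel":[-28,-14,22],"twist":[0,0,0]},{"gripper":85,"travel":[-28,-14,22],"twist":[0,0,0]},{"gripper":85,"travel":[-28,-14,22],"twist":[0,0,0]},{"gripper":85,"travel":[-28,-14,22],"twist":[0,0,0]},{"gripper":85,"travel":[-28,-14,22],"twist":[0,0,0]},{"gripper":85,"travel":[-28,-14,22],"twist":[0,0,0]},{"gripper":85,"travel":[0,0,20],"twist":[0,0,0]},{"gripper":85,"travel":[0,0,0],"twist":[0,0,0]},{"gripper":85,"travel":[0,0,0],"twist":[0,0,0]}]' 40
python3 - <<'E'
from h import *
import pickle
o=bot.get_obs(); c=bot.calibration('wrist'); im=bot.camera('wrist'); pickle.dump((c,im),open('w2.pkl','wb'))
cv2.imwrite("pics/w2.png",im[:,:,::-1]); print(o['ee_pos'],proj(c,o['ee_pos']))
E
```

```text
time: 3.65
ee_pos: [0.4634, -0.0264, 0.1402]
tcp_rot: [179.9, -0.0, 90.1]
wrist_force: [0.1, 0.5, 0.9]
opening: 0.0851
grasp_force: 0.0
[ 0.46336875 -0.02638914  0.14019885] [326.47973768 325.09991324]
```

View pics/w2.png

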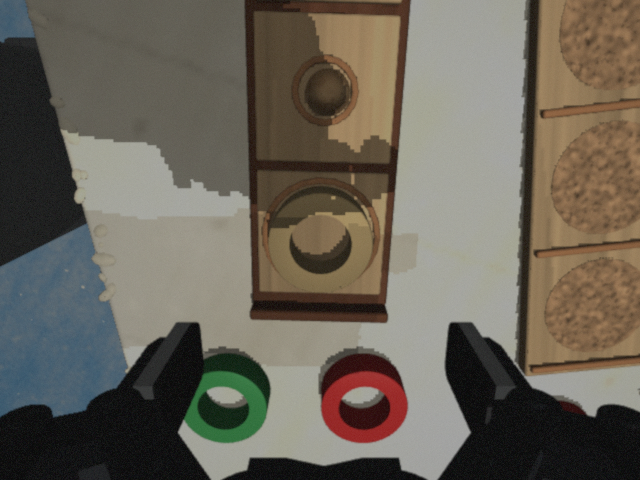

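The near view shows the tape's top ring centred at about (321,241), the stamp top at (327,90), and the rack's right-hand discs at (608,180) and (600,303).

```bash
python3 - <<'E'
from h import *
import pickle
c,im=pickle.load(open('w2.pkl','rb'))
f=lambda p,z:ray(c,p,z).round(4)
print('tape',f((321,241),.038),'l/r',f((264,241),.038),f((379,241),.038),'t/b',f((321,186),.038),f((321,293),.038))
print('stamp',f((327,90),.074),'rim',f((325,90),.017)); print('insert tape corners',[f(p,.014).tolist() for p in [(257,171),(390,171),(384,297),(256,297)]])
print('discs',f((610,177),.014),f((602,303),.014),'ridges',f((538,254),.018),f((532,369),.018),'lines rackto edge')
M=np.array(c['camera_from_world']);print((-M[:3,:3].T@M[:3,3]).round(4),M[2,:3].round(3))
for s in ('side','scene'):
    cc=bot.calibration(s); print(s,proj(cc,[.4634,-.0264,.1402]))
    im=bot.camera(s); p=proj(cc,[.4634,-.0264,.1402]).astype(int); cv2.imwrite(f'pics/{s}1.png',cv2.resize(im[p[1]-90:p[1]+60,p[0]-100:p[0]+100,::-1],None,fx=3,fy=3,interpolation=cv2.INTER_CUBIC))
E
```

```text
tape [ 0.4607 -0.0258  0.038 ] l/r [ 0.4262 -0.0259  0.038 ] [ 0.4959 -0.0258  0.038 ] t/b [0.4607 0.0077 0.038 ] [ 0.4607 -0.0603  0.038 ]
stamp [0.4637 0.0592 0.074 ] rim [0.463  0.0609 0.017 ]
insert tape corners [[0.4202, 0.0128, 0.014], [0.5042, 0.013, 0.014], [0.5044, -0.0743, 0.014], [0.4154, -0.0745, 0.014]]
discs [0.644  0.0094 0.014 ] [ 0.6569 -0.0787  0.014 ] ridges [ 0.6043 -0.0411  0.018 ] [ 0.614  -0.1297  0.018 ] lines rackto edge
[0.4621 0.0528 0.2831] [ 0.001 -0.31  -0.951]
side [282.38374565 214.8083112 ]
scene [304.87771391 212.70168001]
```

View pics/side1.png

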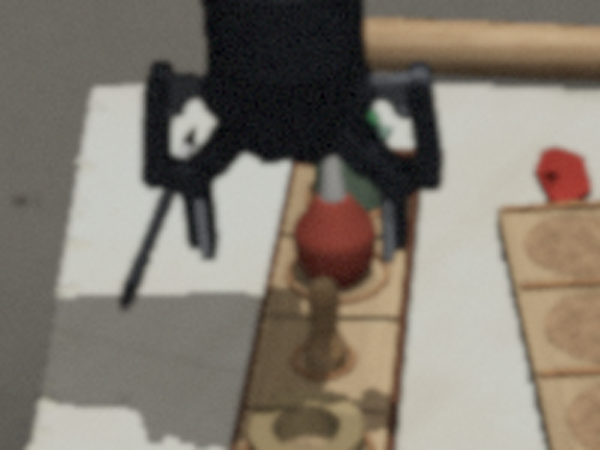

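Positions agree between views to a few mm, and the fingertips lie where projected. Now I grasp the tape across its outside.

```bash
python3 -m crank '[{"gripper":85,"travel":[0,-2.5,25],"twist":[0,0,0]},{"gripper":85,"travel":[0,0,25],"twist":[0,0,0]},{"gripper":85,"travel":[0,0,25],"twist":[0,0,0]},{"gripper":85,"travel":[0,0,25],"twist":[0,0,0]},{"gripper":85,"travel":[0,0,15],"twist":[0,0,0]},{"gripper":85,"travel":[0,0,10],"twist":[0,0,0]},{"gripper":50,"travel":[0,0,0],"twist":[0,0,0]},{"gripper":50,"travel":[0,0,0],"twist":[0,0,0]},{"gripper":50,"travel":[0,0,0],"twist":[0,0,0]},{"gripper":50,"travel":[0,0,0],"twist":[0,0,0]},{"gripper":50,"travel":[0,0,0],"twist":[0,0,0]},{"gripper":50,"travel":[0,0,0],"twist":[0,0,0]}]' 40
```

```text
time: 5.3
ee_pos: [0.4613, -0.0272, 0.0151]
tcp_rot: [179.9, 0.0, 90.0]
wrist_force: [-0.4, -0.4, 6.0]
opening: 0.0621
grasp_force: 44.3
```

```bash
python3 -m crank '[{"gripper":50,"travel":[0,0,-15],"twist":[0,0,0]},{"gripper":50,"travel":[0,0,-25],"twist":[0,0,0]},{"gripper":50,"travel":[0,0,-25],"twist":[0,0,0]},{"gripper":50,"travel":[0,25,-10],"twist":[0,0,0]},{"gripper":50,"travel":[0,35,0],"twist":[0,0,0]},{"gripper":50,"travel":[0,35,0],"twist":[0,0,0]},{"gripper":50,"travel":[20,35,0],"twist":[0,0,0]},{"gripper":50,"travel":[35,33,0],"twist":[0,0,0]},{"gripper":50,"travel":[40,0,0],"twist":[0,0,0]},{"gripper":50,"travel":[40,0,0],"twist":[0,0,0]},{"gripper":50,"travel":[40,0,0],"twist":[0,0,0]},{"gripper":50,"travel":[38,0,0],"twist":[0,0,0]}]' 40
python3 -m crank '[{"gripper":50,"travel":[0,0,0],"twist":[0,0,0]},{"gripper":50,"travel":[0,0,0],"twist":[0,0,0]}]' 40
python3 - <<'E'
from h import *
import pickle
o=bot.get_obs(); c=bot.calibration('wrist'); im=bot.camera('wrist'); pickle.dump((c,im),open('w3.pkl','wb'))
cv2.imwrite("pics/w3.png",im[:,:,::-1]); print(o['ee_pos'],proj(c,o['ee_pos']))
E
```

```text
time: 6.8
ee_pos: [0.6235, 0.1873, 0.09]
tcp_rot: [180.0, -0.0, 90.0]
wrist_force: [-0.7, -0.5, -0.5]
opening: 0.0623
grasp_force: 44.1
time: 7.05
ee_pos: [0.6236, 0.1856, 0.0896]
tcp_rot: [-180.0, 0.0, 90.0]
wrist_force: [-0.3, -1.0, -0.6]
opening: 0.062
grasp_force: 44.1
[0.62362206 0.18560488 0.0895972 ] [326.4853064  325.02409016]
```

View pics/w3.png

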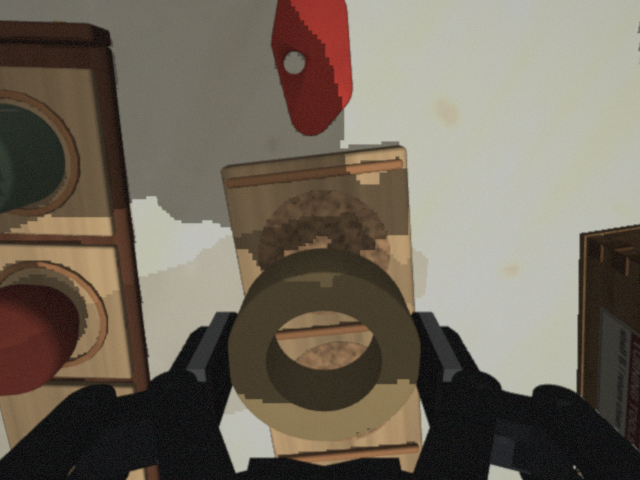

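The tape is held level. Below it the bay disc spans columns 259–390 with its top at row 190. The rack's left corners are at (222,168) and (405,147).

```bash
python3 - <<'E'
from h import *
import pickle
c,im=pickle.load(open('w3.pkl','rb'))
f=lambda p,z:ray(c,p,z)[:2]
A,B=f((222,168),.014),f((405,147),.014); u=(B-A)/np.linalg.norm(B-A); v=np.array([u[1],-u[0]]); print('edge',np.linalg.norm(B-A),'yaw',np.arctan2(u[1],u[0]),'bay from edge',(A+B)/2+v*.053)
R=(f((228,184),.018)+f((403,160),.018))/2; print('ridge180',R,'bay',R+v*.045); r=f((325,330),.018); print('ridge90',r,'bay',r-v*.045)
print('disc l/r/top',f((259,248),.014),f((390,248),.014),f((322,190),.014))
E
```

```text
edge 0.09357150073504512 yaw 0.11356942400437016 bay from edge [0.62296348 0.18645375]
ridge180 [0.61797931 0.23236199] bay [0.62307896 0.18765188]
ridge90 [0.62330055 0.1427396 ] bay [0.61820091 0.18744971]
disc l/r/top [0.58739135 0.19061599] [0.65852233 0.19068118] [0.62161699 0.2224809 ]
```

```bash
python3 -m crank '[{"gripper":50,"travel":[1,-0.5,25],"twist":[0,0,0]},{"gripper":50,"travel":[0,0,25],"twist":[0,0,0]},{"gripper":50,"travel":[0,0,14],"twist":[0,0,0]},{"gripper":50,"travel":[0,0,5],"twist":[0,0,0]},{"gripper":50,"travel":[0,0,4],"twist":[0,0,0]},{"gripper":50,"travel":[0,0,1],"twist":[0,0,0]},{"gripper":50,"travel":[0,0,0],"twist":[0,0,0]},{"gripper":85,"travel":[0,0,0],"twist":[0,0,0]},{"gripper":85,"travel":[0,0,0],"twist":[0,0,0]},{"gripper":85,"travel":[0,0,0],"twist":[0,0,0]},{"gripper":85,"travel":[0,0,0],"twist":[0,0,0]}]' 40
```

```text
time: 8.48
ee_pos: [0.6232, 0.1869, 0.0153]
tcp_rot: [180.0, -0.0, 90.0]
wrist_force: [-0.5, 0.5, 0.0]
opening: 0.0847
grasp_force: 0.0
```

```bash
python3 -m crank '[{"gripper":85,"travel":[0,0,-15],"twist":[0,0,0]},{"gripper":85,"travel":[0,0,-30],"twist":[0,0,0]},{"gripper":60,"travel":[0,0,-40],"twist":[0,0,0]},{"gripper":60,"travel":[0,0,-40],"twist":[0,0,0]},{"gripper":60,"travel":[-20,-25,-20],"twist":[0,0,0]},{"gripper":60,"travel":[-32,-40,0],"twist":[0,0,0]},{"gripper":60,"travel":[-37,-45,0],"twist":[0,0,0]},{"gripper":60,"travel":[-30,-40,0],"twist":[0,0,0]},{"gripper":60,"travel":[-8,-9.5,0],"twist":[0,0,0]},{"gripper":60,"travel":[0,0,0],"twist":[0,0,0]},{"gripper":60,"travel":[0,0,0],"twist":[0,0,0]}]' 40
python3 - <<'E'
from h import *
import pickle
o=bot.get_obs(); c=bot.calibration('wrist'); im=bot.camera('wrist'); pickle.dump((c,im),open('w4.pkl','wb'))
cv2.imwrite("pics/w4.png",im[:,:,::-1]); print(o['ee_pos'])
E
```

```text
time: 9.85
ee_pos: [0.4646, 0.0604, 0.1606]
tcp_rot: [180.0, -0.0, 90.0]
wrist_force: [1.1, 0.5, -0.1]
opening: 0.0601
grasp_force: 0.0
[0.46460867 0.06041784 0.16056257]
```

View pics/w4.png

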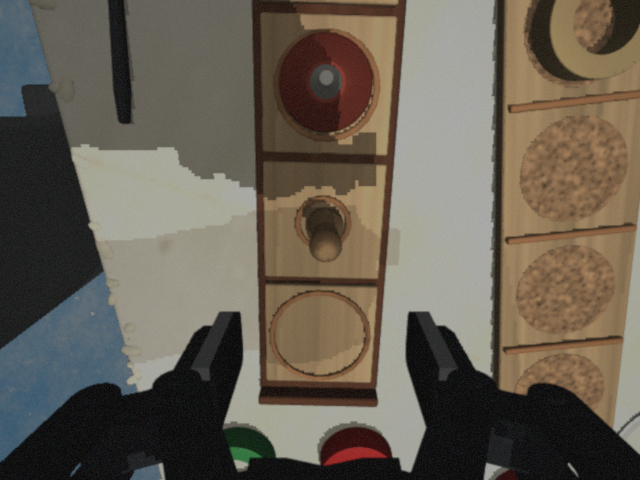

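The view shows the tape lying on its disc, with the stamp top at (325,246), its rim centre at (323,222), and the trailer tip at (326,76). The free discs are at (573,168) and (565,290).

```bash
python3 - <<'E'
from h import *
import pickle
c,im=pickle.load(open('w4.pkl','rb'))
f=lambda p,z:ray(c,p,z)[:2].round(4)
print('stamp',f((325,246),.074),f((323,222),.017),'trailer',f((326,76),.114),f((327,84),.017),'discs',f((573,168),.014),f((565,290),.014),f((562,385),.014),'tape',f((595,25),.038))
E
```

```text
stamp [0.4643 0.063 ] [0.4631 0.0617] trailer [0.4645 0.1509] [0.4656 0.152 ] discs [0.6326 0.0989] [0.6431 0.0086] [ 0.6554 -0.0747] tape [0.6163 0.1824]
```

```bash
python3 -m crank '[{"gripper":60,"travel":[1.5,0,30],"twist":[0,0,0]},{"gripper":60,"travel":[0,0,30],"twist":[0,0,0]},{"gripper":60,"travel":[0,0,30],"twist":[0,0,0]},{"gripper":60,"travel":[0,0,20],"twist":[0,0,0]},{"gripper":60,"travel":[0,0,10],"twist":[0,0,0]},{"gripper":60,"travel":[0,0,0],"twist":[0,0,0]},{"gripper":5,"travel":[0,0,0],"twist":[0,0,0]},{"gripper":5,"travel":[0,0,0],"twist":[0,0,0]},{"gripper":5,"travel":[0,0,0],"twist":[0,0,0]},{"gripper":5,"travel":[0,0,0],"twist":[0,0,0]},{"gripper":5,"travel":[0,0,0],"twist":[0,0,0]},{"gripper":5,"travel":[0,0,0],"twist":[0,0,0]}]' 30
```

```text
time: 11.4
ee_pos: [0.4642, 0.0614, 0.041]
tcp_rot: [179.9, -0.0, 90.0]
wrist_force: [1.7, -0.4, 6.3]
opening: 0.0182
grasp_force: 29.5
```

```bash
python3 -m crank '[{"gripper":5,"travel":[0,0,-15],"twist":[0,0,0]},{"gripper":5,"travel":[0,0,-25],"twist":[0,0,0]},{"gripper":5,"travel":[0,10,-20],"twist":[0,0,0]},{"gripper":5,"travel":[0,25,0],"twist":[0,0,0]},{"gripper":5,"travel":[7,35,0],"twist":[0,0,0]},{"gripper":5,"travel":[10,35,0],"twist":[0,0,0]},{"gripper":5,"travel":[10,35,0],"twist":[0,0,0]},{"gripper":5,"travel":[8,20,0],"twist":[0,0,0]},{"gripper":5,"travel":[1.5,9,0],"twist":[0,0,0]},{"gripper":5,"travel":[0,0,0],"twist":[0,0,0]},{"gripper":5,"travel":[0,0,0],"twist":[0,0,0]}]' 30
python3 - <<'E'
from h import *
import pickle
o=bot.get_obs(); c=bot.calibration('wrist'); im=bot.camera('wrist'); pickle.dump((c,im),open('w5.pkl','wb'))
s=bot.camera('scene'); p=proj(bot.calibration('scene'),o['ee_pos']).astype(int)
a=im[:,:,::-1]; b=cv2.resize(s[p[1]-60:p[1]+60,p[0]-60:p[0]+60,::-1],(300,300),interpolation=cv2.INTER_CUBIC)
K=np.zeros((480,780,3),np.uint8); K[:,:480]=a[:,80:560]; K[:300,480:]=b
cv2.imwrite("pics/w5.png",K); print(o['ee_pos'],o['opening'])
E
```

```text
time: 12.78
ee_pos: [0.632, 0.0976, 0.1006]
tcp_rot: [-180.0, 0.0, 90.0]
wrist_force: [0.7, -0.1, -0.4]
opening: 0.0181
grasp_force: 29.4
[0.63202606 0.09758628 0.10058683] 0.018083119102611542
```

View pics/w5.png

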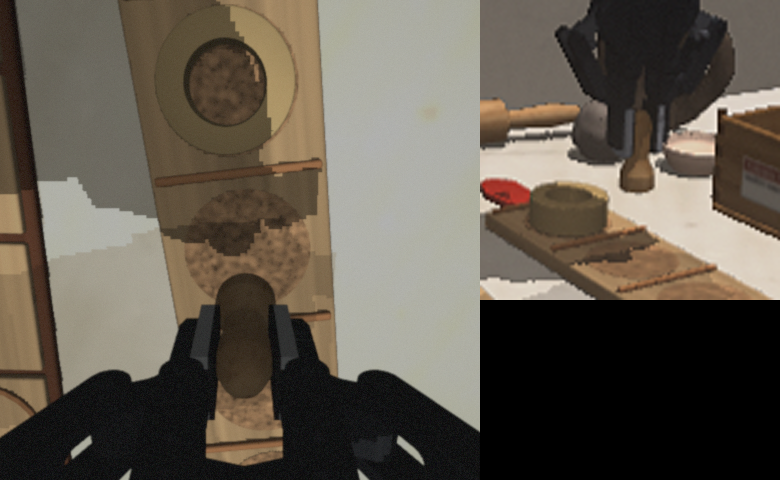

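The stamp hangs upright, the tape sits on its disc, and the bay disc below is at about column 327. Now I lower and release.

```bash
python3 - <<'E'
from h import *
import pickle
c,im=pickle.load(open('w5.pkl','rb')); print(ray(c,(327,249),.014), 'tape',ray(c,(306,80),.038),ray(c,(305,83),.014))
E
python3 -m crank '[{"gripper":5,"travel":[0,1,20],"twist":[0,0,0]},{"gripper":5,"travel":[0,0,20],"twist":[0,0,0]},{"gripper":5,"travel":[0,0,10],"twist":[0,0,0]},{"gripper":5,"travel":[0,0,5],"twist":[0,0,0]},{"gripper":5,"travel":[0,0,3],"twist":[0,0,0]},{"gripper":5,"travel":[0,0,1.5],"twist":[0,0,0]},{"gripper":5,"travel":[0,0,0],"twist":[0,0,0]},{"gripper":5,"travel":[0,0,0],"twist":[0,0,0]}]' 30
python3 -m crank '[{"gripper":25,"travel":[0,0,0],"twist":[0,0,0]},{"gripper":40,"travel":[0,0,0],"twist":[0,0,0]},{"gripper":60,"travel":[0,0,0],"twist":[0,0,0]},{"gripper":60,"travel":[0,0,-20],"twist":[0,0,0]},{"gripper":60,"travel":[0,0,-40],"twist":[0,0,0]},{"gripper":60,"travel":[0,0,-40],"twist":[0,0,0]},{"gripper":60,"travel":[0,0,-40],"twist":[0,0,0]},{"gripper":60,"travel":[0,0,-10],"twist":[0,0,0]}]' 30
```

```text
[0.63281215 0.0983311  0.014     ] tape [0.62291687 0.18729029 0.038     ] [0.62144146 0.18709828 0.014     ]
time: 13.88
ee_pos: [0.6339, 0.0979, 0.0412]
tcp_rot: [180.0, -0.0, 90.0]
wrist_force: [-0.2, 0.6, 1.4]
opening: 0.0176
grasp_force: 29.4
time: 14.88
ee_pos: [0.6346, 0.098, 0.1956]
tcp_rot: [179.7, -0.0, 90.0]
wrist_force: [0.4, 0.5, -0.1]
opening: 0.0599
grasp_force: 0.0
```

```bash
python3 -m crank '[{"gripper":60,"travel":[10,-25,0],"twist":[0,0,0]},{"gripper":60,"travel":[12,-40,0],"twist":[0,0,0]},{"gripper":60,"travel":[13,-40,0],"twist":[0,0,0]},{"gripper":60,"travel":[12,-40,0],"twist":[0,0,0]},{"gripper":60,"travel":[6.5,-24,0],"twist":[0,0,0]},{"gripper":60,"travel":[0,0,0],"twist":[0,0,0]},{"gripper":60,"travel":[0,0,0],"twist":[0,0,0]}]' 40
python3 - <<'E'
from h import *
import pickle
o=bot.get_obs(); c=bot.calibration('wrist'); im=bot.camera('wrist'); pickle.dump((c,im),open('w6.pkl','wb'))
cv2.imwrite("pics/w6.png",im[:,:,::-1]); print(o['ee_pos'])
E
```

```text
time: 15.75
ee_pos: [0.4651, 0.1513, 0.1909]
tcp_rot: [180.0, 0.0, 90.0]
wrist_force: [0.4, 0.3, 0.9]
opening: 0.0601
grasp_force: 0.0
[0.46505176 0.15132599 0.1909286 ]
```

View pics/w6.png

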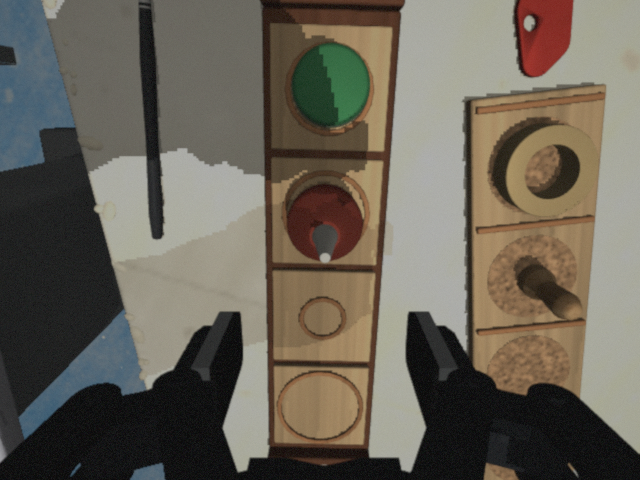

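The stamp stands on its disc. The trailer tip is at (325,257), the jar cap centre at (331,86), and the next disc at (529,375).

```bash
python3 - <<'E'
from h import *
import pickle
c,im=pickle.load(open('w6.pkl','rb'))
f=lambda p,z:ray(c,p,z)[:2].round(4)
print('trailer',f((325,257),.114),'jar',f((331,86),.078),'disc',f((529,375),.014),'stamp base',f((532,275),.014))
E
python3 -m crank '[{"gripper":60,"travel":[0,0,30],"twist":[0,0,0]},{"gripper":60,"travel":[0,0,30],"twist":[0,0,0]},{"gripper":60,"travel":[0,0,30],"twist":[0,0,0]},{"gripper":60,"travel":[0,0,16],"twist":[0,0,0]},{"gripper":60,"travel":[0,0,8],"twist":[0,0,0]},{"gripper":60,"travel":[0,0,0],"twist":[0,0,0]},{"gripper":3,"travel":[0,0,0],"twist":[0,0,0]},{"gripper":3,"travel":[0,0,0],"twist":[0,0,0]},{"gripper":3,"travel":[0,0,0],"twist":[0,0,0]},{"gripper":3,"travel":[0,0,0],"twist":[0,0,0]},{"gripper":3,"travel":[0,0,0],"twist":[0,0,0]},{"gripper":3,"travel":[0,0,0],"twist":[0,0,0]}]' 40
```

```text
trailer [0.4647 0.1507] jar [0.4681 0.2405] disc [0.645 0.004] stamp base [0.6332 0.099 ]
time: 17.3
ee_pos: [0.4651, 0.1515, 0.0775]
tcp_rot: [179.9, -0.0, 90.0]
wrist_force: [1.6, -0.4, 6.5]
opening: 0.0122
grasp_force: 39.2
```

```bash
python3 -m crank '[{"gripper":3,"travel":[0,0,-12],"twist":[0,0,0]},{"gripper":3,"travel":[0,0,-25],"twist":[0,0,0]},{"gripper":3,"travel":[0,0,-25],"twist":[0,0,0]},{"gripper":3,"travel":[-10,10,-13],"twist":[0,0,0]},{"gripper":3,"travel":[-24,27,0],"twist":[0,0,0]},{"gripper":3,"travel":[-28,35,0],"twist":[0,0,0]},{"gripper":3,"travel":[-28,35,0],"twist":[0,0,0]},{"gripper":3,"travel":[-28,35,0],"twist":[0,0,0]},{"gripper":3,"travel":[-18,26,0],"twist":[0,0,0]},{"gripper":3,"travel":[-7.5,10,0],"twist":[0,0,0]},{"gripper":3,"travel":[0,0,0],"twist":[0,0,0]},{"gripper":3,"travel":[0,0,0],"twist":[0,0,0]}]' 40
python3 - <<'E'
from h import *
import pickle
o=bot.get_obs(); c=bot.calibration('wrist'); im=bot.camera('wrist'); pickle.dump((c,im),open('w7.pkl','wb'))
s=bot.camera('side'); p=proj(bot.calibration('side'),o['ee_pos']).astype(int)
a=im[:,:,::-1]; b=cv2.resize(s[p[1]-60:p[1]+60,p[0]-60:p[0]+60,::-1],(300,300),interpolation=cv2.INTER_CUBIC)
K=np.zeros((480,780,3),np.uint8); K[:,:480]=a[:,80:560]; K[:300,480:]=b
cv2.imwrite("pics/w7.png",K); print(o['ee_pos'],o['opening'])
E
```

```text
time: 18.8
ee_pos: [0.6419, 0.0086, 0.1521]
tcp_rot: [-180.0, -0.0, 90.0]
wrist_force: [0.1, -0.3, -0.4]
opening: 0.0123
grasp_force: 38.8
[0.6419475  0.00860333 0.15209452] 0.012330814160758789
```

View pics/w7.png

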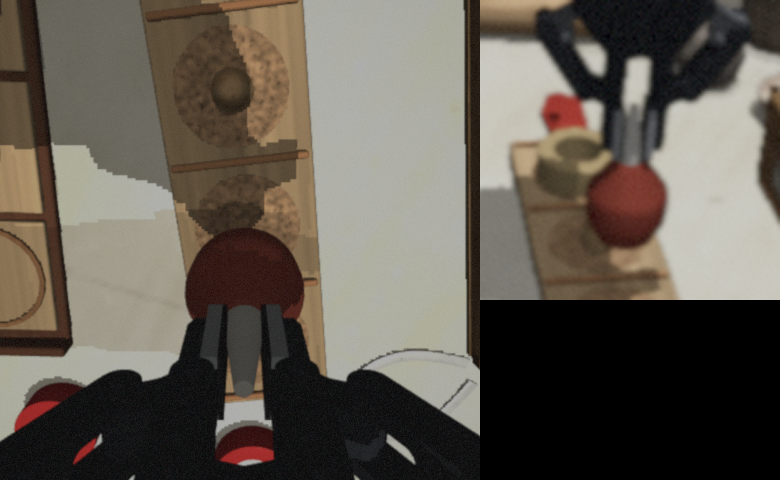

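The trailer hangs upright over its disc (columns 273–380, top row 175), and the stamp behind it is centred on its own. I lower it 75 mm.

```bash
python3 - <<'E'
from h import *
import pickle
c,im=pickle.load(open('w7.pkl','rb'))
f=lambda p,z:ray(c,p,z)[:2].round(4)
print('l,r,top',f((273,225),.014),f((380,225),.014),f((326,175),.014),'ridge0',f((320,162),.018))
E
python3 -m crank '[{"gripper":3,"travel":[0,0.5,25],"twist":[0,0,0]},{"gripper":3,"travel":[0,0,25],"twist":[0,0,0]},{"gripper":3,"travel":[0,0,14],"twist":[0,0,0]},{"gripper":3,"travel":[0,0,6],"twist":[0,0,0]},{"gripper":3,"travel":[0,0,3],"twist":[0,0,0]},{"gripper":3,"travel":[0,0,1.5],"twist":[0,0,0]},{"gripper":3,"travel":[0,0,0],"twist":[0,0,0]},{"gripper":3,"travel":[0,0,0],"twist":[0,0,0]}]' 40
```

```text
l,r,top [0.606  0.0092] [0.6795 0.0093] [0.6423 0.0435] ridge0 [0.6384 0.0525]
time: 19.9
ee_pos: [0.6434, 0.0079, 0.0777]
tcp_rot: [180.0, -0.0, 90.0]
wrist_force: [0.2, 0.8, 0.2]
opening: 0.0128
grasp_force: 38.8
```

```bash
python3 -m crank '[{"gripper":20,"travel":[0,0,0],"twist":[0,0,0]},{"gripper":40,"travel":[0,0,0],"twist":[0,0,0]},{"gripper":50,"travel":[0,0,0],"twist":[0,0,0]},{"gripper":50,"travel":[0,0,-20],"twist":[0,0,0]},{"gripper":50,"travel":[0,0,-35],"twist":[0,0,0]},{"gripper":50,"travel":[0,0,-35],"twist":[0,0,0]},{"gripper":50,"travel":[0,0,-20],"twist":[0,0,0]}]' 40
python3 -m crank '[{"gripper":80,"travel":[20,-15,0],"twist":[0,0,0]},{"gripper":80,"travel":[40,-30,0],"twist":[0,0,0]},{"gripper":80,"travel":[45,-35,0],"twist":[0,0,0]},{"gripper":80,"travel":[45,-35,0],"twist":[0,0,0]},{"gripper":80,"travel":[45,-35,0],"twist":[0,0,0]},{"gripper":80,"travel":[27,-18,0],"twist":[0,0,0]},{"gripper":80,"travel":[10.5,-7,0],"twist":[0,0,0]},{"gripper":80,"travel":[0,0,0],"twist":[0,0,0]},{"gripper":80,"travel":[0,0,0],"twist":[0,0,0]}]' 40
python3 - <<'E'
from h import *
import pickle
o=bot.get_obs(); c=bot.calibration('wrist'); im=bot.camera('wrist'); pickle.dump((c,im),open('w8.pkl','wb'))
m=cv2.inRange(cv2.cvtColor(im,cv2.COLOR_RGB2HSV),(55,90,25),(85,255,255)); m=cv2.morphologyEx(m,cv2.MORPH_OPEN,np.ones((5,5)))
n,l,st,ce=cv2.connectedComponentsWithStats(m)
for i in range(1,n):
    if st[i,4]>800: x,y,w,h,a=st[i]; print(st[i],ce[i],ray(c,(x+w/2,y+h/2),.078))
cv2.imwrite("pics/w8.png",im[:,:,::-1]); print(o['ee_pos'])
E
```

```text
time: 20.78
ee_pos: [0.6436, 0.0079, 0.1895]
tcp_rot: [179.9, -0.0, 90.0]
wrist_force: [-1.0, -0.1, -0.3]
opening: 0.0502
grasp_force: 0.0
time: 21.9
ee_pos: [0.4688, 0.2396, 0.1872]
tcp_rot: [180.0, 0.0, 89.9]
wrist_force: [-0.1, 0.4, -0.9]
opening: 0.08
grasp_force: 0.0
[ 290  200   69   68 3621] [324.60701464 234.3269815 ] [0.46821085 0.24243617 0.078     ]
[0.46879794 0.23962382 0.18718938]
```

View pics/w8.png

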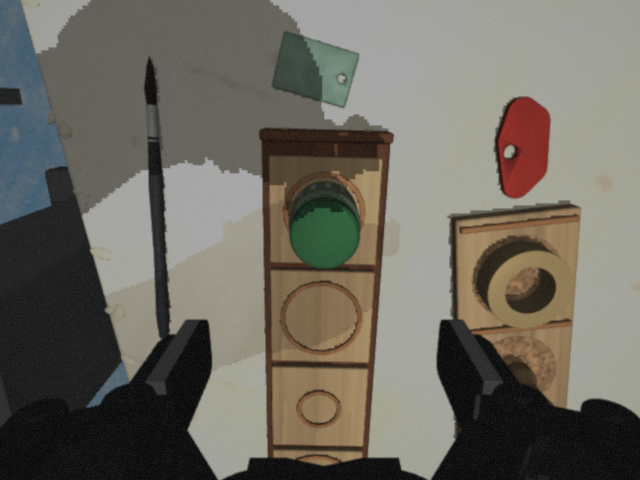

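The jar cap is centred at (325,234), which is (0.468, 0.242) in the world. I correct by 2 mm in y, descend to TCP z = 0.038 and grip.

```bash
python3 -m crank '[{"gripper":80,"travel":[2,0,30],"twist":[0,0,0]},{"gripper":80,"travel":[0,0,35],"twist":[0,0,0]},{"gripper":80,"travel":[0,0,35],"twist":[0,0,0]},{"gripper":80,"travel":[0,0,30],"twist":[0,0,0]},{"gripper":80,"travel":[0,0,14],"twist":[0,0,0]},{"gripper":80,"travel":[0,0,5],"twist":[0,0,0]},{"gripper":35,"travel":[0,0,0],"twist":[0,0,0]},{"gripper":35,"travel":[0,0,0],"twist":[0,0,0]},{"gripper":35,"travel":[0,0,0],"twist":[0,0,0]},{"gripper":35,"travel":[0,0,0],"twist":[0,0,0]},{"gripper":35,"travel":[0,0,0],"twist":[0,0,0]},{"gripper":35,"travel":[0,0,0],"twist":[0,0,0]}]' 45
```

```text
time: 23.45
ee_pos: [0.4691, 0.2427, 0.0399]
tcp_rot: [179.9, -0.1, 90.0]
wrist_force: [0.0, -0.6, 6.3]
opening: 0.0459
grasp_force: 46.5
```

```bash
python3 -m crank '[{"gripper":35,"travel":[0,0,-12],"twist":[0,0,0]},{"gripper":35,"travel":[0,0,-23],"twist":[0,0,0]},{"gripper":35,"travel":[-10,0,-25],"twist":[0,0,0]},{"gripper":35,"travel":[-25,0,0],"twist":[0,0,0]},{"gripper":35,"travel":[-40,0,0],"twist":[0,0,0]},{"gripper":35,"travel":[-45,0,0],"twist":[0,0,0]},{"gripper":35,"travel":[-45,0,0],"twist":[0,0,0]},{"gripper":35,"travel":[-45,0,0],"twist":[0,0,0]},{"gripper":35,"travel":[-45,0,0],"twist":[0,0,0]},{"gripper":35,"travel":[-40,0,0],"twist":[0,0,0]},{"gripper":35,"travel":[-25,10,0],"twist":[0,0,0]},{"gripper":35,"travel":[-4.5,25,0],"twist":[0,0,0]}]' 45
python3 -m crank '[{"gripper":35,"travel":[0,38,0],"twist":[0,0,0]},{"gripper":35,"travel":[0,40,0],"twist":[0,0,0]},{"gripper":35,"travel":[0,38,0],"twist":[0,0,0]},{"gripper":35,"travel":[0,24,0],"twist":[0,0,0]},{"gripper":35,"travel":[0,8,0],"twist":[0,0,0]},{"gripper":35,"travel":[0,0,0],"twist":[0,0,0]},{"gripper":35,"travel":[0,0,0],"twist":[0,0,0]}]' 45
python3 - <<'E'
from h import *
import pickle
o=bot.get_obs(); c=bot.calibration('wrist'); im=bot.camera('wrist'); pickle.dump((c,im),open('w9.pkl','wb'))
cv2.imwrite("pics/w9.png",im[:,:,::-1]); print(o['ee_pos'])
E
```

```text
time: 24.95
ee_pos: [0.5032, -0.0838, 0.0994]
tcp_rot: [179.9, 0.0, 89.9]
wrist_force: [1.3, -0.0, -0.3]
opening: 0.0461
grasp_force: 46.5
time: 25.82
ee_pos: [0.6505, -0.0821, 0.0987]
tcp_rot: [-180.0, -0.0, 90.0]
wrist_force: [-0.3, 0.4, -0.8]
opening: 0.0462
grasp_force: 46.5
[ 0.65045492 -0.08211013  0.09867452]
```

View pics/w9.png

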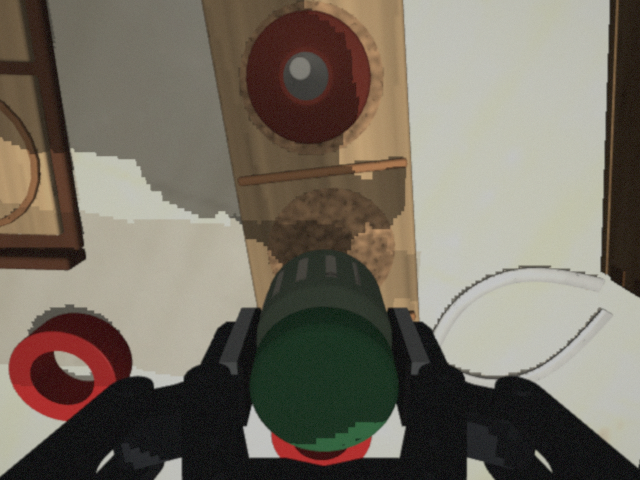

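The jar hangs upright over its disc (columns 270–396, top row 187), and the trailer stands centred on its own disc.

```bash
python3 - <<'E'
from h import *
import pickle
c,im=pickle.load(open('w9.pkl','rb'))
f=lambda p,z:ray(c,p,z)[:2].round(4)
print('l,r,top',f((270,246),.014),f((396,246),.014),f((330,187),.014),'ridge-90',f((322,172),.018))
E
python3 -m crank '[{"gripper":35,"travel":[0,1.5,20],"twist":[0,0,0]},{"gripper":35,"travel":[0,0,20],"twist":[0,0,0]},{"gripper":35,"travel":[0,0,10],"twist":[0,0,0]},{"gripper":35,"travel":[0,0,5],"twist":[0,0,0]},{"gripper":35,"travel":[0,0,3],"twist":[0,0,0]},{"gripper":35,"travel":[0,0,1.5],"twist":[0,0,0]},{"gripper":35,"travel":[0,0,0],"twist":[0,0,0]},{"gripper":35,"travel":[0,0,0],"twist":[0,0,0]}]' 45
```

```text
l,r,top [ 0.6191 -0.079 ] [ 0.6902 -0.0789] [ 0.6528 -0.0453] ridge-90 [ 0.6485 -0.0367]
time: 26.88
ee_pos: [0.6529, -0.0822, 0.0399]
tcp_rot: [179.9, 0.0, 90.0]
wrist_force: [-3.2, -0.5, 5.6]
opening: 0.0459
grasp_force: 47.1
```

```bash
python3 -m crank '[{"gripper":60,"travel":[0,0,0],"twist":[0,0,0]},{"gripper":80,"travel":[0,0,0],"twist":[0,0,0]},{"gripper":80,"travel":[0,0,0],"twist":[0,0,0]},{"gripper":80,"travel":[0,0,-20],"twist":[0,0,0]},{"gripper":80,"travel":[0,0,-40],"twist":[0,0,0]},{"gripper":80,"travel":[0,0,-50],"twist":[0,0,0]},{"gripper":80,"travel":[0,-20,-50],"twist":[0,0,0]},{"gripper":80,"travel":[25,-30,-30],"twist":[0,0,0]},{"gripper":80,"travel":[40,-30,0],"twist":[0,0,0]},{"gripper":80,"travel":[40,-15,0],"twist":[0,0,0]},{"gripper":80,"travel":[35,0,0],"twist":[0,0,0]},{"gripper":80,"travel":[0,0,0],"twist":[0,0,0]}]' 45
python3 -m crank '[{"gripper":80,"travel":[35,0,0],"twist":[0,0,0]},{"gripper":80,"travel":[0,0,0],"twist":[0,0,0]},{"gripper":80,"travel":[0,0,0],"twist":[0,0,0]}]' 45
python3 - <<'E'
from h import *
import pickle
o=bot.get_obs(); c=bot.calibration('wrist'); im=bot.camera('wrist'); pickle.dump((c,im),open('w10.pkl','wb'))
cv2.imwrite("pics/w10.png",im[:,:,::-1]); print(o['ee_pos'])
B=np.array([.638,.053]);u=np.array([-np.sin(.105),np.cos(.105)])
for y,z in ((.135,.038),(.045,.074),(-.045,.114),(-.135,.078)): print(y,proj(c,[*(B+u*y),z]).round(0),proj(c,[*(B+u*y),.014]).round(0))
E
```

```text
time: 28.38
ee_pos: [0.5574, 0.0598, 0.2305]
tcp_rot: [179.9, -0.0, 90.2]
wrist_force: [0.1, -1.0, -0.4]
opening: 0.0801
grasp_force: 0.0
time: 28.75
ee_pos: [0.5578, 0.0921, 0.2293]
tcp_rot: [180.0, 0.0, 90.0]
wrist_force: [0.1, 0.2, 0.5]
opening: 0.0798
grasp_force: 0.0
[0.55783165 0.09206936 0.22934054]
0.135 [415.  82.] [409.  83.]
0.045 [430. 212.] [413. 195.]
-0.045 [447. 351.] [417. 291.]
-0.135 [437. 420.] [420. 374.]
```

View pics/w10.png

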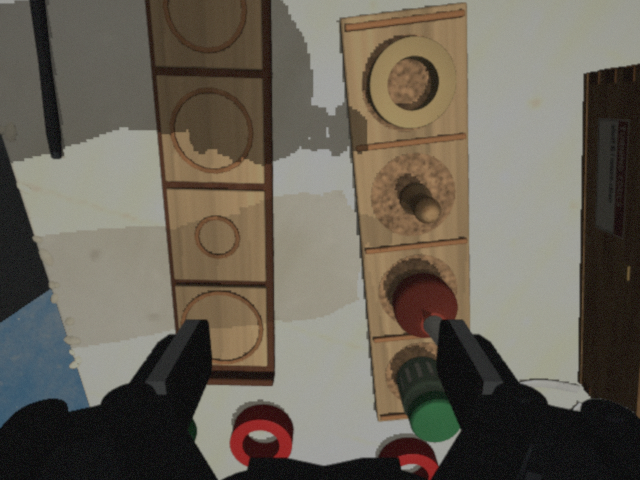

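All four things stand on their discs: tape (413,82), stamp top (428,208), trailer, and jar cap (434,418). Where visible, the tops lie within about 4 px of the predicted points (the trailer's tip is hidden behind a finger), and the robot is clear, so I hand in.

```bash
python3 -c "
from workcell import bot
print(bot.job_done())"
```

```text
the job is handed in; nothing more can be done
None
```

The tape, stamp, trailer and jar now stand in reverse order, left to right, on the empty rack, each released on its cork disc, and the job was handed in at about 29 s; the hand-in returned no verdict.

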